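Shake three sealed parts cases and hold out the one that rattles

TASK

Three identical sealed blue parts cases stand in a row, and in one of them a steel ball has come loose. Working from left to right as seen by the robot, pick up each of the three, lift it clear of the bench and shake it briskly or rock it clearly end to end, then stand those that do not rattle back about where they stood. Finish while holding the one that rattles level and still in the gripper, in the air over the middle of the flat steel plate ahead (clear of it by roughly a hand's breadth), and leave the other things on the bench alone.

Things in the scene. Friction and masses are not known exactly. Their poses are not given: they have to be found in the camera images.
- case_1: The left (+y) of three identical sealed cases in a row: blue box, black lid (does not open), blank white label, 130 (own x) x 58 (own y) x 60 mm high, steel clip on each short end (3 mm proud); flat firm sides, grip from above across the 58 mm. Origin: centre of the underside, z up. Own x within 0.5 rad of straight ahead. Weighs 0.2 to 0.5 kg without a ball, each different: weight tells nothing.
- case_2: The middle of three identical sealed cases in a row: blue box, black lid (does not open), blank white label, 130 (own x) x 58 (own y) x 60 mm high, steel clip on each short end (3 mm proud); flat firm sides, grip from above across the 58 mm. Origin: centre of the underside, z up. Own x within 0.5 rad of straight ahead. Weighs 0.2 to 0.5 kg without a ball, each different: weight tells nothing.
- case_3: The right (-y) of three identical sealed cases in a row: blue box, black lid (does not open), blank white label, 130 (own x) x 58 (own y) x 60 mm high, steel clip on each short end (3 mm proud); flat firm sides, grip from above across the 58 mm. Origin: centre of the underside, z up. Own x within 0.5 rad of straight ahead. Weighs 0.2 to 0.5 kg without a ball, each different: weight tells nothing.
- case_1_mid (a point): Centre of case_1, 30 mm up, axes as the case's. Just one case, drawn anew each time, holds a loose 37 mm steel ball, 0.2 kg: it rolls 83 mm end to end (own x) when the case is rocked 0.3 rad about own y, knocks on the end and stays near it. Level again, the wrist moment about own y differs by about 0.1 N m between the ends (let it settle 0.3 s). The other two: nothing loose, under 0.03.
- case_2_mid (a point): Centre of case_2, 30 mm up, axes as the case's. Just one case, drawn anew each time, holds a loose 37 mm steel ball, 0.2 kg: it rolls 83 mm end to end (own x) when the case is rocked 0.3 rad about own y, knocks on the end and stays near it. Level again, the wrist moment about own y differs by about 0.1 N m between the ends (let it settle 0.3 s). The other two: nothing loose, under 0.03.
- case_3_mid (a point): Centre of case_3, 30 mm up, axes as the case's. Just one case, drawn anew each time, holds a loose 37 mm steel ball, 0.2 kg: it rolls 83 mm end to end (own x) when the case is rocked 0.3 rad about own y, knocks on the end and stays near it. Level again, the wrist moment about own y differs by about 0.1 N m between the ends (let it settle 0.3 s). The other two: nothing loose, under 0.03.
- work_plate: Flat dark steel plate lying on the bench beyond the cases, 100 (own x) x 220 (own y) x 11 mm, fixed; origin: centre of its underside, at bench height. Over it the rattling case is presented
- white_cup: White cup, 72 mm wide, 78 mm high, standing loose; origin: centre of its underside. Leave alone
- angle_tall: Short piece of dark angle steel, 50x100x60 mm, standing loose; origin: centre of its underside. Leave alone
- pliers: Pliers with red handles, 41x178x16 mm, lying loose; origin: centre of the underside. Leave alone
Things that resemble listed ones, but are neither listed nor needed, are in the scene too. What is shaped like the case_3 but green or turquoise is not meant.

How it is judged:
By the outcome, as a careful person would: the job done as asked, in the order asked, and still so for the second after the job is handed in, while the arm keeps its last pose, push and grip.
It also fails if it takes over 72 s, if anything falls off the work surface, if the arm or the gripper's body presses on something with over 40 N, if the wrist force passes 120 N, or if a joint passes its speed limit or range.

ROBOT

A 6-joint arm with a two-finger parallel gripper is mounted at the origin on a cart in front of the work surface, level with it; the furniture and walls round the work are solid. World frame = base frame: x ahead of the robot, y to its left, z up, the work surface at z = 0. Lengths are in m, angles in rad, forces in N, time in s.
With the tool pointing down it reaches from about 0.35 to 0.85 m from the base axis. Payload 8.1 kg.
Tool frame: the origin (TCP) lies at the very end of the fingers, on their centre line; the grasp point (between the pads) lies robot.grip_point_offset behind it (robot.grip_point_offset is the distance from the TCP to the grasp point, in m); z points along the fingers, y is the line along which they close (so a half turn about z gives the same grasp; the last joint's range is limited). The gripper opens to 93 mm and grips with 3 to 60 N. Pads are 15 mm wide; open, the fingers measure 128 mm over their backs; the gripper's body (75 mm by 188 mm) begins 65 mm behind the grasp point.
Start: joints at [1.241, 0.13, 1.488, -0, 1.523, -0.085], TCP at [0.145, 0.582, 0.219] pointing down, gripper open.
Joint ranges: [-2.96, 2.96], [-0.89, 2.26], [0.02, 2.5], [-1.34, 4.48], [0, 2.73], [-2.66, 2.66]. Speed limits (rad/s): [2.39, 2.39, 2.79, 3.14, 3.14, 3.14].

INTERFACE

Orientations are given as a rotation vector (axis times angle).
In Python, from plant import robot, eyes gives the robot as it stands. The module is installed in compiled form; this text tells all that it offers.
- The arm moves only by the tool apply_moves, never from a script. Its argument "steps" is one flat list of numbers, 7 for each row, row after row: the shift along the tool's x, y, z in units of 30 mm (1.0 is 30 mm), then the turn, a rotation vector about the tool's x, y, z in units of 6 degrees (1.0 is 6 degrees), then the opening in per cent of the stroke, from 0 (shut) to 100 (fully open). In form: [dx, dy, dz, ax, ay, az, fingers, dx, dy, dz, ax, ay, az, fingers, ...]. A call has 1 to 12 rows; each row shifts and turns the commanded pose from where the row before left it, along the tool's axes as they then stand; what a row does not reach is not made up. A row lasts 1/12 s, in which the tool goes at most 41.7 mm and 7.16 degrees, less where a joint would pass 70% of its speed; a pose out of reach is approached as far as the arm can. A call is refused whole if a number of a shift passes 1 or a number of a turn 1, either way. A call with a gripper value outside its range is refused whole. The fingers move at their own pace and stop on an object; "grip_force" is the grip in N (left out, the last holds). Time passes only in rows, so rows that do not move let the fingers close. It gives the time, the measured TCP pose, the force, the opening and the grip force at its end, in the units of the state.
- robot.read_state(): the state, without advancing time (a new reading comes with each control period).
- eyes.read_camera(name): name is "scene" or "side" or "wrist"; returns the picture (480x640x3 uint8, red, green, blue); there is no depth.
- eyes.calibration(name): a dict with "K" (3x3 intrinsics, pixels), "R" (3x3) and "t" (3): a world point X has camera coordinates R X + t. Camera axes: x right, y down, z forward; pixel columns grow to the right and rows downward; lengths in m; the calibration is good to about 2 mm. A picture is of the moment at which its call begins: read the wrist's pose just before it. calibration takes no time and is no camera call; for the wrist camera it gives the pose at the moment of the call.
- robot.close_job(): hands the job in; it is judged then, once.
Trained networks look in the newest picture that a camera, given by its name, has taken for a name from the list of things; names that differ only in an ending like _2 or _b are one class to them, and where a whole thing is asked for, a point or a joint stands for the part that bears it (a point fixed in the world has none). Each returns a list of dicts, best first, with "conf" (0 to 1); they miss things now and then, are a little off and sometimes report something else, mostly with a low value. They report only what shows in the picture. A call takes as long as a camera call. They do not tell look-alikes from the thing itself.
- eyes.search_frame(camera, thing): "rect" ([left, top, width, height] in pixels, round what is visible of it).
- eyes.place_of(camera, thing): "xy" ([column, row] in pixels: a listed point, or the origin of a listed thing).
The state is a dict: "t": time; "q": joint angles; "dq": joint speeds; "joint_torque": joint torques, N m; "tool_pos": TCP position; "orientation": TCP orientation; "force": force on the tool from outside, world axes, zero at the start; "wrist_torque": the same for the moment, N m; "opening": finger opening in m; "gripper_force": force on a finger pad.
Only numpy, scipy, OpenCV 4.12 (cv2) and the standard library are available. Lean on these libraries where they do the work, as an engineer would, in place of code of your own. Each camera call takes 0.05 s, during which the arm holds its last target. There are 200 camera calls.

## Working session

There is one attempt and no reset: what is moved stays moved. The work goes in short steps, Python scripts to look and compute and a tool call to move; the robot and the scene stay as the last step left them, time stands still between calls to the robot, and variables do not carry over. Pictures are saved under pics/ and viewed, at most 10 in all, crops included, and the job is handed in when it is done.

Besides the shell and the picture viewer there is one more tool, called after "Request:" as name(argument=value, ...), one argument or row to a line, values as JSON. apply_moves: Moves the arm, as the interface text tells. Its arguments: {"type":"object","properties":{"steps":{"type":"array"},"grip_force":{"type":"number"}},"required":["steps"]}

```bash
mkdir -p pics; cat > h.py <<'E'
import numpy as np, cv2
from plant import robot, eyes
from scipy.spatial.transform import Rotation as R
def pix2w(cam,uv,z):
    c=eyes.calibration(cam);K,Rm,t=map(np.array,(c["K"],c["R"],c["t"]))
    d=Rm.T@np.linalg.inv(K)@np.array([uv[0],uv[1],1.]); o=-Rm.T@t
    return o+d*(z-o[2])/d[2]
def snap(cam,name):
    im=eyes.read_camera(cam); cv2.imwrite(f"pics/{name}.png",cv2.cvtColor(im,cv2.COLOR_RGB2BGR)); return im
E
python3 - <<'E'
from h import *
s=robot.read_state(); print({k:np.round(v,3).tolist() for k,v in s.items()}, robot.grip_point_offset)
for c in ("scene","side"):
    snap(c,c+"0")
    for th,z in (("case_1_mid",.03),("work_plate",0),("white_cup",0),("angle_tall",0),("pliers",0)):
        for d in eyes.place_of(c,th): print(c,th,round(d["conf"],2),np.round(d["xy"]),np.round(pix2w(c,d["xy"],z),3))
E
```

```text
{'t': 0.0, 'q': [1.241, 0.131, 1.489, -0.0, 1.523, -0.085], 'dq': [-0.001, -0.0, 0.002, -0.001, 0.001, -0.001], 'joint_torque': [-0.001, -55.985, -49.176, 0.077, 0.035, -0.0], 'tool_pos': [0.145, 0.582, 0.218], 'orientation': [-0.384, -3.118, 0.003], 'force': [-0.762, -0.379, -0.365], 'wrist_torque': [0.112, -0.036, 0.025], 'gripper_force': 0.0, 'opening': 0.093} 0.0188
scene case_1_mid 0.77 [249. 217.] [0.493 0.172 0.03 ]
scene case_1_mid 0.46 [447. 254.] [ 0.669 -0.34   0.03 ]
scene white_cup 0.73 [264. 187.] [0.669 0.274 0.   ]
scene angle_tall 0.69 [450. 256.] [ 0.703 -0.336  0.   ]
scene pliers 0.67 [476. 314.] [ 0.543 -0.478  0.   ]
side case_1_mid 0.83 [284. 188.] [0.488 0.177 0.03 ]
side work_plate 0.62 [352. 204.] [0.68  0.084 0.   ]
side work_plate 0.51 [367. 347.] [ 0.55  -0.466  0.   ]
side white_cup 0.75 [332. 176.] [0.662 0.251 0.   ]
side angle_tall 0.84 [411. 293.] [ 0.713 -0.323  0.   ]
side angle_tall 0.22 [285. 187.] [0.5   0.225 0.   ]
side pliers 0.59 [285. 225.] [0.458 0.034 0.   ]
side pliers 0.57 [368. 351.] [ 0.547 -0.476  0.   ]
```

View pics/scene0.png

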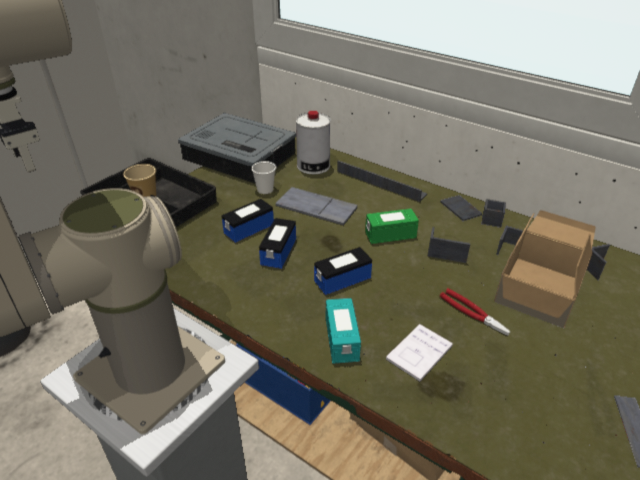

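View pics/side0.png

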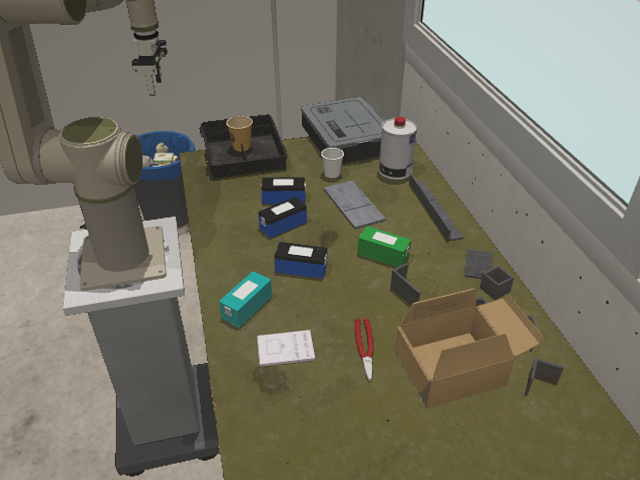

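The scene picture shows the blue cases at about (248,219), (278,242) and (343,270), with the plate at (316,205). The green case at (391,226) and the turquoise one at (343,330) are the look-alikes. I'll measure the labels for centre and yaw.

```bash
cat >> h.py <<'E'
def label(im,cam,roi):
    x,y,w,h=roi; sub=im[y:y+h,x:x+w].astype(int)
    m=((sub.min(2)>150)).astype(np.uint8)
    n,l,st,_=cv2.connectedComponentsWithStats(m); k=1+np.argmax(st[1:,4])
    c=max(cv2.findContours((l==k).astype(np.uint8),0,1)[0],key=cv2.contourArea)[:,0]+[x,y]
    P=np.array([pix2w(cam,p,.06)[:2] for p in c],np.float32)
    (cx,cy),(a,b),th=cv2.minAreaRect(P)
    if a<b: a,b,th=b,a,th+90
    return np.round([cx,cy,a,b,(th+90)%180-90],3)
E
python3 - <<'E'
from h import *
for c,rs in (("scene",[(222,200,52,25),(260,216,36,30),(325,250,40,25)]),("side",[(262,175,44,16),(262,198,42,22),(278,242,46,18)])):
    im=cv2.cvtColor(cv2.imread(f"pics/{c}0.png"),cv2.COLOR_BGR2RGB)
    for r in rs: print(c,label(im,c,r))
im=cv2.cvtColor(cv2.imread("pics/scene0.png"),cv2.COLOR_BGR2RGB)
P=np.array([pix2w("scene",p,.011)[:2] for p in [(277,205),(288,189),(357,204),(346,221)]]);print(P,P.mean(0))
P=np.array([pix2w("side",p,.011)[:2] for p in [(325,189),(347,181),(384,217),(360,227)]]);print(P,P.mean(0))
E
```

```text
scene [  0.481   0.168   0.06    0.033 -13.604]
scene [ 0.452  0.037  0.062  0.032 22.402]
scene [  0.461  -0.16    0.06    0.033 -25.233]
side [  0.483   0.17    0.061   0.027 -14.301]
side [ 0.454  0.037  0.059  0.032 21.62 ]
side [  0.462  -0.16    0.061   0.032 -25.149]
[[ 0.60447763  0.16748371]
 [ 0.69170607  0.19668466]
 [ 0.74797336 -0.01709487]
 [ 0.65754588 -0.0390721 ]] [0.67542574 0.07700035]
[[ 0.61573351  0.16878044]
 [ 0.69501271  0.19501332]
 [ 0.74646325 -0.01423533]
 [ 0.66407693 -0.04252862]] [0.6803216  0.07675745]
```

```bash
cat >> h.py <<'E'
def go(x,y,z,adeg=None):
    """tool-frame shift (30mm units, at present orientation), then turn (6deg units) to tool-down with case yaw adeg"""
    s=robot.read_state(); Rt=R.from_rotvec(s["orientation"])
    d=Rt.inv().apply(np.array([x,y,z])-s["tool_pos"])/.03
    out="shift %s"%np.round(d,2)
    if adeg is not None:
        a=np.radians(adeg); T=R.from_matrix(np.array([[-np.cos(a),-np.sin(a),0],[-np.sin(a),np.cos(a),0],[0,0,-1]]))
        out+=" then turn %s"%np.round(np.degrees((Rt.inv()*T).as_rotvec())/6,2)
    print(out)
E
python3 - <<'E'
from h import *
go(.485,.169,.2,-14)
E
```

```text
shift [-14.32 -10.62   0.62] then turn [ 0. -0. -0.]
```

Request:
apply_moves(
  steps=[-0.95,-0.7,0,0,0,0,100,-0.95,-0.7,0,0,0,0,100,-0.95,-0.7,0,0,0,0,100,-0.95,-0.7,0,0,0,0,100,-0.95,-0.7,0,0,0,0,100,-0.95,-0.7,0,0,0,0,100,-0.95,-0.7,0,0,0,0,100,-0.95,-0.7,0,0,0,0,100,-0.95,-0.7,0,0,0,0,100,-0.95,-0.7,0,0,0,0,100,-0.95,-0.7,0,0,0,0,100,-0.95,-0.7,0,0,0,0,100],
)

```text
t: 1.6
tool_pos: [0.417, 0.2533, 0.219]
orientation: [0.383, 3.117, 0.001]
force: [-0.2, 0.5, 0.1]
opening: 0.0931
gripper_force: 0.0
```

Request:
apply_moves(
  steps=[-0.95,-0.7,0.3,0,0,0,100,-0.95,-0.7,0.3,0,0,0,100,-0.95,-0.7,0,0,0,0,100,0,0,0,0,0,0,100],
)

```text
t: 1.93
tool_pos: [0.4864, 0.1682, 0.2]
orientation: [0.39, 3.116, -0.003]
force: [-0.4, 0.4, -0.5]
opening: 0.0927
gripper_force: 0.0
```

```bash
python3 - <<'E'
from h import *
im=snap("wrist","w1"); go(.485,.169,.2,-14)
for th,z in (("case_1_mid",.03),("work_plate",0)):
    for d in eyes.place_of("wrist",th): print(th,round(d["conf"],2),np.round(d["xy"]),np.round(pix2w("wrist",d["xy"],z),3))
E
```

```text
shift [-0.01 -0.04  0.01] then turn [-0.01 -0.   -0.05]
case_1_mid 0.82 [318. 209.] [0.479 0.171 0.03 ]
work_plate 0.41 [182. 206.] [0.45  0.044 0.   ]
```

View pics/w1.png

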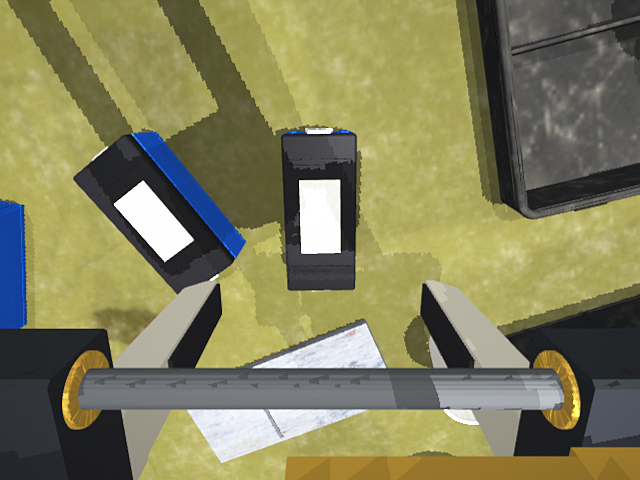

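The wrist picture shows case 1 upright, with lid corners at about (282,135), (356,135), (355,290) and (288,290). Its label is centred near (320,217), and case 2 is at about (155,215).

```bash
python3 - <<'E'
from h import *
c=[(282,137),(356,137),(355,290),(288,290)]
P=np.array([pix2w("wrist",p,.06) for p in c]);print(P.round(3),P.mean(0))
print(np.degrees(np.arctan2(*(P[0]+P[1]-P[2]-P[3])[1::-1])), np.linalg.norm(P[0]-P[1]),np.linalg.norm(P[0]-P[3]))
im=cv2.imread("pics/w1.png")[:,:,::-1]; print(label(im,"wrist",(290,170,60,95)),label(im,"wrist",(100,170,100,100)))
c=[(75,178),(128,137),(240,247),(192,293)]
P=np.array([pix2w("wrist",p,.06) for p in c]);print(P.round(3),P.mean(0))
go(.484,.169,.03,-14)
E
```

```text
[[0.41  0.161 0.06 ]
 [0.424 0.215 0.06 ]
 [0.548 0.187 0.06 ]
 [0.534 0.131 0.06 ]] [0.47895651 0.17331975 0.06      ]
166.74394679984636 0.05627435440091022 0.12660266392539202
[  0.478   0.173   0.061   0.033 -13.344] [ 0.449  0.042  0.061  0.033 21.826]
[[ 0.401 -0.005  0.06 ]
 [ 0.382  0.047  0.06 ]
 [ 0.487  0.103  0.06 ]
 [ 0.516  0.051  0.06 ]] [0.44640739 0.04892115 0.06      ]
shift [-0.04 -0.12  5.69] then turn [ 0.   -0.   -0.02]
```

Request:
apply_moves(
  steps=[0.23,0.05,0.6,0,0,-0.1,85,0,0,0.9,0,0,0,85,0,0,0.9,0,0,0,85,0,0,0.9,0,0,0,85,0,0,0.9,0,0,0,85,0,0,0.9,0,0,0,85,0,0,0.6,0,0,0,85,0,0,0.45,0,0,0,85,0,0,0,0,0,0,85],
)

```text
t: 2.83
tool_pos: [0.4741, 0.1768, 0.0131]
orientation: [-0.363, -3.115, 0.003]
force: [-0.2, 0.5, -0.1]
opening: 0.0787
gripper_force: 0.0
```

Request:
apply_moves(
  steps=[0,0,0,0,0,0,0,0,0,0,0,0,0,0,0,0,0,0,0,0,0,0,0,0,0,0,0,0,0,0,0,0,0,0,0],
  grip_force=55,
)

```text
t: 3.25
tool_pos: [0.4781, 0.1761, 0.0174]
orientation: [0.367, 3.119, 0.0]
force: [-3.8, -2.7, 7.4]
opening: 0.0579
gripper_force: 55.0
```

Request:
apply_moves(
  steps=[0,0,-0.5,0,0,0,0,0,0,-1,0,0,0,0,0,0,-1,0,0,0,0,0,0,-1,0,0,0,0,0,0,-1,0,0,0,0,0,0,-0.5,0,0,0,0,0,0,0,0,0,0,0,0,0,0,0,0.9,0,0,0,0,0,0,0.9,0,0,0,0,0,0,0.9,0,0,0,0,0,0,0.9,0,0,0,0,0,0,0,0,0],
)

```text
t: 4.25
tool_pos: [0.4765, 0.1747, 0.16]
orientation: [-0.326, -2.734, -0.059]
force: [0.4, -1.2, -9.0]
opening: 0.058
gripper_force: 55.0
```

Request:
apply_moves(
  steps=[0,0,0,0,0,0,0,0,0,0,0,0,0,0,0,0,0,0,0,0,0,0,0,0,0,0,0,0,0,0,0,0,-0.9,0,0,0,0,0,0,-0.9,0,0,0,0,0,0,-0.9,0,0,0,0,0,0,-0.9,0,0,0,0,0,0,0,0,0,0,0,0,0,0,0,0,0,0,0,0,0,0,0,0,0,0,0,0,0,0],
)

```text
t: 5.25
tool_pos: [0.4782, 0.176, 0.1669]
orientation: [-0.368, -3.12, -0.001]
force: [0.0, -0.3, -5.9]
opening: 0.0578
gripper_force: 55.0
```

```bash
cat >> h.py <<'E'
def moment(n=5):
    v=[]
    for _ in range(n):
        s=robot.read_state(); Rt=R.from_rotvec(s["orientation"]); v.append(np.r_[Rt.inv().apply(s["wrist_torque"]),s["force"]]); eyes.read_camera("side")
    print("tool-frame moment",np.mean(v,0).round(3),"sd",np.std(v,0).round(3),"pos",np.round(s["tool_pos"],3),"open",round(s["opening"],4),"t",s["t"])
E
python3 -c "
from h import *
moment()"
```

```text
tool-frame moment [ 2.400e-02  7.800e-02  6.000e-03  1.240e-01 -2.480e-01 -6.362e+00] sd [0.021 0.017 0.007 0.202 0.215 0.832] pos [0.478 0.176 0.166] open 0.058 t 5.45
```

Request:
apply_moves(
  steps=[0,0,0,0,-0.9,0,0,0,0,0,0,-0.9,0,0,0,0,0,0,-0.9,0,0,0,0,0,0,-0.9,0,0,0,0,0,0,0,0,0,0,0,0,0,0,0,0,0,0,0,0,0,0,0,0,0,0,0,0,0,0,0,0,0,0,0,0,0],
)

```text
t: 6.25
tool_pos: [0.4787, 0.1759, 0.1672]
orientation: [0.325, 2.748, -0.061]
force: [-0.4, -0.1, -6.3]
opening: 0.0576
gripper_force: 55.0
```

Request:
apply_moves(
  steps=[0,0,0,0,0.9,0,0,0,0,0,0,0.9,0,0,0,0,0,0,0.9,0,0,0,0,0,0,0.9,0,0,0,0,0,0,0,0,0,0,0,0,0,0,0,0,0,0,0,0,0,0,0,0,0,0,0,0,0,0],
)

```text
t: 6.92
tool_pos: [0.4773, 0.1762, 0.1663]
orientation: [0.366, 3.118, -0.0]
force: [0.2, 0.2, -5.9]
opening: 0.0578
gripper_force: 55.0
```

```bash
python3 -c "
from h import *
moment()"
```

```text
tool-frame moment [ 1.500e-02  8.000e-03 -9.000e-03 -6.800e-02  2.000e-03 -5.964e+00] sd [0.012 0.028 0.027 0.339 0.582 0.288] pos [0.477 0.176 0.167] open 0.0578 t 7.1167
```

The difference is 0.07 N m, between "empty" and "ball". I'll repeat the rock with more samples.

Request:
apply_moves(
  steps=[0,0,0,0,0.9,0,0,0,0,0,0,0.9,0,0,0,0,0,0,0.9,0,0,0,0,0,0,0.9,0,0,0,0,0,0,0,0,0,0,0,0,0,0,0,0,0,0,0,0,0,0,0,0,0,0,0,0,0,0,0,0,0,0,0,0,0,0,0,0,0,0,0,0],
)

```text
t: 8.0
tool_pos: [0.4775, 0.1765, 0.1676]
orientation: [-0.322, -2.751, -0.062]
force: [0.5, -1.6, -5.2]
opening: 0.0577
gripper_force: 55.0
```

Request:
apply_moves(
  steps=[0,0,0,0,-0.9,0,0,0,0,0,0,-0.9,0,0,0,0,0,0,-0.9,0,0,0,0,0,0,-0.9,0,0,0,0,0,0,0,0,0,0,0,0,0,0,0,0,0,0,0,0,0,0,0,0,0,0,0,0,0,0,0,0,0,0,0,0,0],
)

```text
t: 8.75
tool_pos: [0.4783, 0.1758, 0.1663]
orientation: [-0.368, -3.119, -0.0]
force: [0.0, 0.2, -6.3]
opening: 0.0577
gripper_force: 55.0
```

```bash
python3 -c "
from h import *
moment(10)"
```

```text
tool-frame moment [ 1.00e-03  7.90e-02  8.00e-03 -2.69e-01  4.80e-02 -5.97e+00] sd [0.019 0.024 0.024 0.642 0.59  0.457] pos [0.477 0.176 0.166] open 0.0574 t 9.2
```

Request:
apply_moves(
  steps=[0,0,0,0,-0.9,0,0,0,0,0,0,-0.9,0,0,0,0,0,0,-0.9,0,0,0,0,0,0,-0.9,0,0,0,0,0,0,0,0,0,0,0,0,0,0,0,0,0,0,0,0,0,0,0,0,0,0,0,0,0,0,0,0,0,0,0,0,0,0,0,0,0,0,0,0],
)

```text
t: 10.08
tool_pos: [0.4784, 0.1758, 0.1668]
orientation: [0.325, 2.748, -0.061]
force: [1.4, -0.2, -6.5]
opening: 0.0579
gripper_force: 55.0
```

Request:
apply_moves(
  steps=[0,0,0,0,0.9,0,0,0,0,0,0,0.9,0,0,0,0,0,0,0.9,0,0,0,0,0,0,0.9,0,0,0,0,0,0,0,0,0,0,0,0,0,0,0,0,0,0,0,0,0,0,0,0,0,0,0,0,0,0,0,0,0,0,0,0,0],
)

```text
t: 10.83
tool_pos: [0.477, 0.1764, 0.1666]
orientation: [0.366, 3.118, 0.0]
force: [-0.2, 0.5, -6.4]
opening: 0.0579
gripper_force: 55.0
```

```bash
python3 -c "
from h import *
moment(10)"
```

```text
tool-frame moment [ 5.000e-03  4.000e-03 -5.000e-03 -3.270e-01 -2.080e-01 -6.204e+00] sd [0.025 0.03  0.029 0.589 0.489 0.508] pos [0.477 0.176 0.166] open 0.0576 t 11.2833
```

Repeatable at 0.075 N m, so case 1 is the likely rattler. I'll put it back, then test cases 2 and 3 too.

Request:
apply_moves(
  steps=[0,0,1,0,0,0,0,0,0,1,0,0,0,0,0,0,1,0,0,0,0,0,0,1,0,0,0,0,0,0,0.6,0,0,0,0,0,0,0.3,0,0,0,0,0,0,0.1,0,0,0,0,0,0,0,0,0,0,0,0,0,0,0,0,0,85,0,0,0,0,0,0,85,0,0,0,0,0,0,85,0,0,0,0,0,0,85],
)

```text
t: 12.33
tool_pos: [0.4785, 0.1763, 0.0171]
orientation: [0.367, 3.118, 0.001]
force: [0.3, -0.4, 0.8]
opening: 0.0779
gripper_force: 0.0
```

Request:
apply_moves(
  steps=[0,0,-0.5,0,0,0,85,0,0,-1,0,0,0,85,0,0,-1,0,0,0,85,0,0,-1,0,0,0,85,0,0,-1,0,0,0,85,0,0,-1,0,0,0,85],
)

```text
t: 12.83
tool_pos: [0.4775, 0.1761, 0.1831]
orientation: [0.367, 3.119, 0.001]
force: [0.5, 0.6, 0.3]
opening: 0.0791
gripper_force: 0.0
```

```bash
python3 -c "
from h import *
s=robot.read_state();print(s['force'],s['opening'],s['t'])
go(.45,.04,.18,22)"
```

```text
[0.45909492 0.60588963 0.25492633] 0.07910209583260067 12.8333
shift [-0.16 -4.62  0.1 ] then turn [ 0.    0.01 -5.9 ]
```

Move first, then turn, then one look.

Request:
apply_moves(
  steps=[0,-0.9,0,0,0,0,85,0,-0.9,0,0,0,0,85,0,-0.9,0,0,0,0,85,-0.16,-0.9,0,0,0,0,85,0,-1,0,0,0,0,85,0,0,0,0,0,-1,85,0,0,0,0,0,-1,85,0,0,0,0,0,-1,85,0,0,0,0,0,-1,85,0,0,0,0,0,-1,85,0,0,0,0,0,-0.9,85,0,0,0,0,0,0,85],
)

```text
t: 13.83
tool_pos: [0.4504, 0.0407, 0.1816]
orientation: [-0.605, 3.082, -0.0]
force: [0.7, -0.1, 0.9]
opening: 0.0793
gripper_force: 0.0
```

```bash
python3 -c "
from h import *
im=snap('wrist','w2')
print(label(im,'wrist',(270,150,100,130)))
for d in eyes.place_of('wrist','case_2_mid'): print(d, pix2w('wrist',d['xy'],.03))
go(.451,.04,.015,22)"
```

```text
[ 0.452  0.037  0.061  0.033 21.333]
{'xy': [315.2, 219.7], 'conf': 0.72} [0.451527   0.03657958 0.03      ]
shift [-0.01 -0.03  5.55] then turn [-0.    0.01 -0.04]
```

View pics/w2.png

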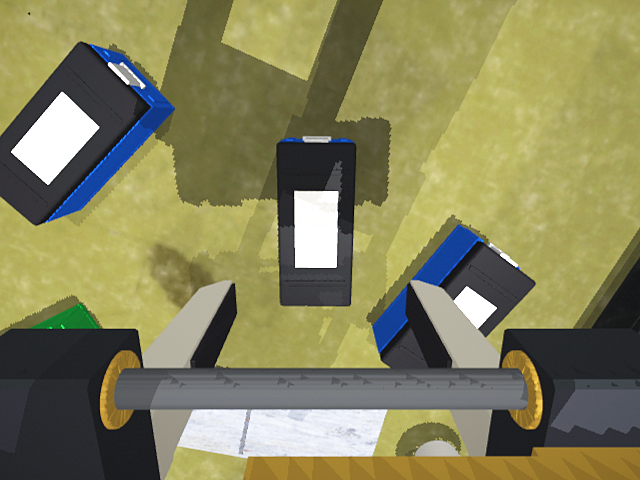

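Case 2 sits straight under the tool at pixel (316,222), with case 1 standing back to its right.

Request:
apply_moves(
  steps=[0,-0.13,0.5,0,0,0.1,85,0,0,0.9,0,0,0,85,0,0,0.9,0,0,0,85,0,0,0.9,0,0,0,85,0,0,0.9,0,0,0,85,0,0,0.7,0,0,0,85,0,0,0.5,0,0,0,85,0,0,0.2,0,0,0,85,0,0,0,0,0,0,85],
)

```text
t: 14.68
tool_pos: [0.4502, 0.0371, 0.0147]
orientation: [0.579, -3.085, -0.001]
force: [0.3, -0.5, 0.3]
opening: 0.0792
gripper_force: 0.0
```

Request:
apply_moves(
  steps=[0,0,0,0,0,0,0,0,0,0,0,0,0,0,0,0,0,0,0,0,0,0,0,0,0,0,0,0,0,0,0,0,0,0,0],
  grip_force=55,
)

```text
t: 15.1
tool_pos: [0.4527, 0.0371, 0.0174]
orientation: [-0.582, 3.085, -0.001]
force: [-0.9, -0.7, 6.7]
opening: 0.0574
gripper_force: 55.0
```

Request:
apply_moves(
  steps=[0,0,-0.5,0,0,0,0,0,0,-1,0,0,0,0,0,0,-1,0,0,0,0,0,0,-1,0,0,0,0,0,0,-1,0,0,0,0,0,0,-0.5,0,0,0,0,0,0,0,0,0,0,0,0,0,0,0,0.9,0,0,0,0,0,0,0.9,0,0,0,0,0,0,0.9,0,0,0,0,0,0,0.9,0,0,0,0,0,0,0,0,0],
)

```text
t: 16.1
tool_pos: [0.4498, 0.0375, 0.1601]
orientation: [0.513, -2.706, 0.097]
force: [-0.3, 0.7, -5.1]
opening: 0.0578
gripper_force: 55.0
```

Request:
apply_moves(
  steps=[0,0,0,0,0,0,0,0,0,0,0,0,0,0,0,0,0,0,0,0,0,0,0,0,0,0,0,0,0,0,0,0,-0.9,0,0,0,0,0,0,-0.9,0,0,0,0,0,0,-0.9,0,0,0,0,0,0,-0.9,0,0,0,0,0,0,0,0,0,0,0,0,0,0,0,0,0,0,0,0,0,0,0,0,0,0,0,0,0,0],
)

```text
t: 17.1
tool_pos: [0.4524, 0.0371, 0.1669]
orientation: [0.583, -3.087, 0.001]
force: [-0.4, 0.2, -3.6]
opening: 0.0578
gripper_force: 55.0
```

```bash
python3 -c "
from h import *
moment(10)"
```

```text
tool-frame moment [-0.047 -0.015  0.012 -0.182 -0.083 -3.621] sd [0.038 0.03  0.021 0.452 0.364 0.293] pos [0.452 0.037 0.166] open 0.0577 t 17.55
```

Request:
apply_moves(
  steps=[0,0,0,0,-0.9,0,0,0,0,0,0,-0.9,0,0,0,0,0,0,-0.9,0,0,0,0,0,0,-0.9,0,0,0,0,0,0,0,0,0,0,0,0,0,0,0,0,0,0,0,0,0,0,0,0,0,0,0,0,0,0,0,0,0,0,0,0,0],
)

```text
t: 18.35
tool_pos: [0.4525, 0.0372, 0.1671]
orientation: [-0.515, 2.722, 0.098]
force: [-0.6, 0.7, -4.2]
opening: 0.0574
gripper_force: 55.0
```

Request:
apply_moves(
  steps=[0,0,0,0,0.9,0,0,0,0,0,0,0.9,0,0,0,0,0,0,0.9,0,0,0,0,0,0,0.9,0,0,0,0,0,0,0,0,0,0,0,0,0,0,0,0,0,0,0,0,0,0,0,0,0,0,0,0,0,0,0,0,0,0,0,0,0],
)

```text
t: 19.1
tool_pos: [0.4516, 0.0369, 0.1669]
orientation: [-0.581, 3.085, -0.0]
force: [0.3, 0.9, -3.0]
opening: 0.0575
gripper_force: 55.0
```

```bash
python3 -c "
from h import *
moment(10)"
```

```text
tool-frame moment [-0.052  0.017 -0.004 -0.06  -0.077 -3.375] sd [0.036 0.035 0.021 0.309 0.636 0.417] pos [0.452 0.037 0.166] open 0.0579 t 19.55
```

Case 2 gives −0.03 N m, so nothing is loose. I'll stand it back and go on to case 3.

Request:
apply_moves(
  steps=[0,0,1,0,0,0,0,0,0,1,0,0,0,0,0,0,1,0,0,0,0,0,0,1,0,0,0,0,0,0,0.6,0,0,0,0,0,0,0.3,0,0,0,0,0,0,0.1,0,0,0,0,0,0,0,0,0,0,0,0,0,0,0,0,0,85,0,0,0,0,0,0,85,0,0,0,0,0,0,85,0,0,0,0,0,0,85],
)

```text
t: 20.6
tool_pos: [0.4522, 0.037, 0.0167]
orientation: [-0.582, 3.086, -0.0]
force: [-0.6, 0.2, -0.4]
opening: 0.0776
gripper_force: 0.0
```

Request:
apply_moves(
  steps=[0,0,-0.5,0,0,0,85,0,0,-1,0,0,0,85,0,0,-1,0,0,0,85,0,0,-1,0,0,0,85,0,0,-1,0,0,0,85,0,0,-1,0,0,0,85],
)

```text
t: 21.1
tool_pos: [0.4515, 0.0371, 0.183]
orientation: [-0.582, 3.086, -0.0]
force: [1.3, 0.2, 0.9]
opening: 0.0792
gripper_force: 0.0
```

```bash
python3 -c "
from h import *
go(.461,-.16,.18,-25)"
```

```text
shift [ 2.1  -6.23  0.1 ] then turn [0.   0.01 7.73]
```

Request:
apply_moves(
  steps=[0.3,-0.9,0,0,0,0,85,0.3,-0.9,0,0,0,0,85,0.3,-0.9,0,0,0,0,85,0.3,-0.9,0,0,0,0,85,0.3,-0.9,0,0,0,0,85,0.3,-0.9,0,0,0,0,85,0.3,-0.83,0,0,0,0,85],
)

```text
t: 21.68
tool_pos: [0.4611, -0.1616, 0.1815]
orientation: [-0.582, 3.086, -0.001]
force: [-0.5, -0.2, -0.8]
opening: 0.0791
gripper_force: 0.0
```

Request:
apply_moves(
  steps=[0,0,0,0,0,1,85,0,0,0,0,0,1,85,0,0,0,0,0,1,85,0,0,0,0,0,1,85,0,0,0,0,0,1,85,0,0,0,0,0,1,85,0,0,0,0,0,1,85,0,0,0,0,0,0.73,85,0,0,0,0,0,0,85],
)

```text
t: 22.43
tool_pos: [0.4611, -0.16, 0.1813]
orientation: [0.686, 3.065, -0.0]
force: [0.3, -0.1, 0.3]
opening: 0.0792
gripper_force: 0.0
```

```bash
python3 -c "
from h import *
im=snap('wrist','w3')
print(label(im,'wrist',(270,150,100,130)), im[120:320,250:380].mean((0,1)))
for d in eyes.place_of('wrist','case_3_mid'): print(d, pix2w('wrist',d['xy'],.03))
go(.461,-.16,.015,-25)"
```

```text
[ 4.5700e-01 -1.6800e-01  5.9000e-02  1.6000e-02 -2.4968e+01] [65.82792308 64.64823077 48.24046154]
{'xy': [417.1, 425.9], 'conf': 0.94} [ 0.69129906 -0.1624195   0.03      ]
{'xy': [318.4, 219.9], 'conf': 0.89} [ 0.45979478 -0.16224878  0.03      ]
{'xy': [99.0, 91.0], 'conf': 0.78} [ 0.29766177 -0.2711444   0.03      ]
shift [ 0.   -0.    5.54] then turn [0.   0.   0.03]
```

Request:
apply_moves(
  steps=[0,-0.05,0.5,0,0,0,85,0,0,0.9,0,0,0,85,0,0,0.9,0,0,0,85,0,0,0.9,0,0,0,85,0,0,0.9,0,0,0,85,0,0,0.7,0,0,0,85,0,0,0.5,0,0,0,85,0,0,0.2,0,0,0,85,0,0,0,0,0,0,85],
)

```text
t: 23.28
tool_pos: [0.4591, -0.1607, 0.0146]
orientation: [-0.677, -3.065, -0.001]
force: [0.4, 0.5, 0.7]
opening: 0.0789
gripper_force: 0.0
```

Request:
apply_moves(
  steps=[0,0,0,0,0,0,0,0,0,0,0,0,0,0,0,0,0,0,0,0,0,0,0,0,0,0,0,0,0,0,0,0,0,0,0],
  grip_force=55,
)

```text
t: 23.7
tool_pos: [0.4615, -0.1616, 0.0175]
orientation: [0.679, 3.065, -0.0]
force: [0.2, 1.0, 6.2]
opening: 0.0579
gripper_force: 55.0
```

Request:
apply_moves(
  steps=[0,0,-0.5,0,0,0,0,0,0,-1,0,0,0,0,0,0,-1,0,0,0,0,0,0,-1,0,0,0,0,0,0,-1,0,0,0,0,0,0,-0.5,0,0,0,0,0,0,0,0,0,0,0,0,0,0,0,0.9,0,0,0,0,0,0,0.9,0,0,0,0,0,0,0.9,0,0,0,0,0,0,0.9,0,0,0,0,0,0,0,0,0],
)

```text
t: 24.7
tool_pos: [0.4587, -0.1608, 0.1595]
orientation: [-0.597, -2.69, -0.119]
force: [-0.4, 0.4, -5.5]
opening: 0.0574
gripper_force: 55.0
```

Request:
apply_moves(
  steps=[0,0,0,0,0,0,0,0,0,0,0,0,0,0,0,0,0,0,0,0,0,0,0,0,0,0,0,0,0,0,0,0,-0.9,0,0,0,0,0,0,-0.9,0,0,0,0,0,0,-0.9,0,0,0,0,0,0,-0.9,0,0,0,0,0,0,0,0,0,0,0,0,0,0,0,0,0,0,0,0,0,0,0,0,0,0,0,0,0,0],
)

```text
t: 25.7
tool_pos: [0.4613, -0.1618, 0.1672]
orientation: [0.68, 3.067, -0.0]
force: [-0.3, -0.5, -2.6]
opening: 0.0579
gripper_force: 55.0
```

```bash
python3 -c "
from h import *
moment(10)"
```

```text
tool-frame moment [ 0.005 -0.028  0.012 -0.217 -0.17  -3.84 ] sd [0.039 0.038 0.028 0.287 0.337 0.639] pos [ 0.46  -0.161  0.166] open 0.0577 t 26.15
```

Request:
apply_moves(
  steps=[0,0,0,0,-0.9,0,0,0,0,0,0,-0.9,0,0,0,0,0,0,-0.9,0,0,0,0,0,0,-0.9,0,0,0,0,0,0,0,0,0,0,0,0,0,0,0,0,0,0,0,0,0,0,0,0,0,0,0,0,0,0,0,0,0,0,0,0,0],
)

```text
t: 26.95
tool_pos: [0.4616, -0.162, 0.1674]
orientation: [0.6, 2.706, -0.114]
force: [0.2, -0.0, -3.5]
opening: 0.058
gripper_force: 55.0
```

Request:
apply_moves(
  steps=[0,0,0,0,0.9,0,0,0,0,0,0,0.9,0,0,0,0,0,0,0.9,0,0,0,0,0,0,0.9,0,0,0,0,0,0,0,0,0,0,0,0,0,0,0,0,0,0,0,0,0,0,0,0,0,0,0,0,0,0,0,0,0,0,0,0,0],
)

```text
t: 27.7
tool_pos: [0.4604, -0.1612, 0.1671]
orientation: [0.679, 3.064, -0.001]
force: [0.1, -0.4, -3.1]
opening: 0.0579
gripper_force: 55.0
```

```bash
python3 -c "
from h import *
moment(10)"
```

```text
tool-frame moment [ 1.400e-02  1.200e-02  2.000e-03 -2.180e-01 -8.700e-02 -3.505e+00] sd [0.039 0.032 0.021 0.354 0.33  0.486] pos [ 0.46  -0.161  0.166] open 0.0579 t 28.15
```

Case 3 gives −0.04, the same small offset as case 2. Case 1 is about 0.11 above both, so it is the rattler. I'll stand case 3 back and fetch case 1.

Request:
apply_moves(
  steps=[0,0,1,0,0,0,0,0,0,1,0,0,0,0,0,0,1,0,0,0,0,0,0,1,0,0,0,0,0,0,0.6,0,0,0,0,0,0,0.3,0,0,0,0,0,0,0.1,0,0,0,0,0,0,0,0,0,0,0,0,0,0,0,0,0,85,0,0,0,0,0,0,85,0,0,0,0,0,0,85,0,0,0,0,0,0,85],
)

```text
t: 29.2
tool_pos: [0.461, -0.1616, 0.0168]
orientation: [0.68, 3.066, -0.0]
force: [-0.1, 0.2, 0.3]
opening: 0.0773
gripper_force: 0.0
```

Request:
apply_moves(
  steps=[0,0,-0.5,0,0,0,85,0,0,-1,0,0,0,85,0,0,-1,0,0,0,85,0,0,-1,0,0,0,85,0,0,-1,0,0,0,85,0,0,-1,0,0,0,85,0,0,0,0,0,-1,85,0,0,0,0,0,-0.9,85,0,0,0,0,0,0,85],
)

```text
t: 29.95
tool_pos: [0.4609, -0.1616, 0.1823]
orientation: [0.365, 3.118, -0.001]
force: [0.1, 0.4, -1.5]
opening: 0.079
gripper_force: 0.0
```

```bash
python3 -c "
from h import *
go(.478,.176,.18,-13.4)"
```

```text
shift [ 2.04 11.08  0.07] then turn [-0.    0.02  0.01]
```

Request:
apply_moves(
  steps=[0.17,0.92,0,0,0,0,85,0.17,0.92,0,0,0,0,85,0.17,0.92,0,0,0,0,85,0.17,0.92,0,0,0,0,85,0.17,0.92,0,0,0,0,85,0.17,0.92,0,0,0,0,85,0.17,0.92,0,0,0,0,85,0.17,0.92,0,0,0,0,85,0.17,0.92,0,0,0,0,85,0.17,0.92,0,0,0,0,85,0.17,0.92,0,0,0,0,85,0.17,0.92,0,0,0,0,85],
)

```text
t: 30.95
tool_pos: [0.4784, 0.1764, 0.1807]
orientation: [-0.378, -3.118, 0.0]
force: [0.6, -0.8, -0.1]
opening: 0.079
gripper_force: 0.0
```

Request:
apply_moves(
  steps=[0,0,0,0,0,0,85,0,0,0,0,0,0,85],
)

```text
t: 31.12
tool_pos: [0.4783, 0.1761, 0.1806]
orientation: [-0.372, -3.119, 0.001]
force: [-0.4, -0.9, -0.5]
opening: 0.0791
gripper_force: 0.0
```

```bash
python3 -c "
from h import *
im=snap('wrist','w4')
print(label(im,'wrist',(270,150,100,130)))
for d in eyes.place_of('wrist','case_1_mid'): print(d, pix2w('wrist',d['xy'],.03))
go(.478,.176,.015,-13.4)"
```

```text
[  0.483   0.174   0.061   0.033 -13.393]
{'xy': [323.0, 226.5], 'conf': 0.68} [0.48380956 0.17460626 0.03      ]
shift [0.03 0.05 5.52] then turn [-0.01 -0.01 -0.05]
```

Request:
apply_moves(
  steps=[-0.17,0,0.5,0,0,0,85,0,0,0.9,0,0,0,85,0,0,0.9,0,0,0,85,0,0,0.9,0,0,0,85,0,0,0.9,0,0,0,85,0,0,0.7,0,0,0,85,0,0,0.5,0,0,0,85,0,0,0.2,0,0,0,85,0,0,0,0,0,0,85],
)

```text
t: 31.97
tool_pos: [0.4824, 0.1724, 0.0145]
orientation: [-0.375, -3.116, 0.002]
force: [0.3, 0.4, 0.4]
opening: 0.0789
gripper_force: 0.0
```

Request:
apply_moves(
  steps=[0,0,0,0,0,0,0,0,0,0,0,0,0,0,0,0,0,0,0,0,0,0,0,0,0,0,0,0,0,0,0,0,0,0,0],
  grip_force=55,
)

```text
t: 32.38
tool_pos: [0.4849, 0.1741, 0.0175]
orientation: [0.372, 3.117, 0.001]
force: [-0.5, 0.3, 5.7]
opening: 0.0576
gripper_force: 55.0
```

Request:
apply_moves(
  steps=[0,0,-0.5,0,0,0,0,0,0,-1,0,0,0,0,0,0,-1,0,0,0,0,0,0,-1,0,0,0,0,0,0,-1,0,0,0,0,0,0,-0.5,0,0,0,0,0,0,0,0,0,0,0],
)

```text
t: 32.97
tool_pos: [0.4858, 0.1744, 0.1703]
orientation: [0.371, 3.114, 0.003]
force: [0.9, -0.0, -7.0]
opening: 0.0578
gripper_force: 55.0
```

```bash
python3 -c "
from h import *
go(.678,.077,.12,-13.4)
print(robot.read_state()['force'])"
```

```text
shift [-6.98 -1.66  1.71] then turn [ 0.03  0.05 -0.03]
[ 0.85385603 -0.01297742 -6.97065343]
```

Request:
apply_moves(
  steps=[-0.5,-0.1,0,0,0,0,0,-0.8,-0.2,0,0,0,0,0,-0.8,-0.2,0,0,0,0,0,-0.8,-0.2,0,0,0,0,0,-0.8,-0.2,0.2,0,0,0,0,-0.8,-0.2,0.3,0,0,0,0,-0.8,-0.2,0.3,0,0,0,0,-0.8,-0.2,0.3,0,0,0,0,-0.6,-0.1,0.3,0,0,0,0,-0.3,-0.06,0.2,0,0,0,0,0,0,0,0,0,0,0,0,0,0,0,0,0,0],
)

```text
t: 33.97
tool_pos: [0.6742, 0.0758, 0.1145]
orientation: [-0.372, -3.114, 0.001]
force: [0.4, 0.0, -7.3]
opening: 0.0578
gripper_force: 55.0
```

Request:
apply_moves(
  steps=[0,0,0,0,0,0,0,0,0,0,0,0,0,0,0,0,0,0,0,0,0,0,0,0,0,0,0,0,0,0,0,0,0,0,0,0,0,0,0,0,0,0],
)

```text
t: 34.47
tool_pos: [0.6762, 0.0762, 0.1186]
orientation: [0.372, 3.119, 0.0]
force: [0.3, 0.2, -5.7]
opening: 0.0579
gripper_force: 55.0
```

```bash
python3 -c "
from h import *
snap('side','s5'); go(.678,.077,.12,-13.4); moment(2)"
```

```text
shift [-0.05  0.04 -0.05] then turn [ 0.    0.   -0.03]
tool-frame moment [ 0.013 -0.038 -0.008 -0.176 -0.079 -6.312] sd [0.008 0.032 0.032 0.275 0.136 0.259] pos [0.676 0.076 0.118] open 0.0579 t 34.5667
```

View pics/s5.png

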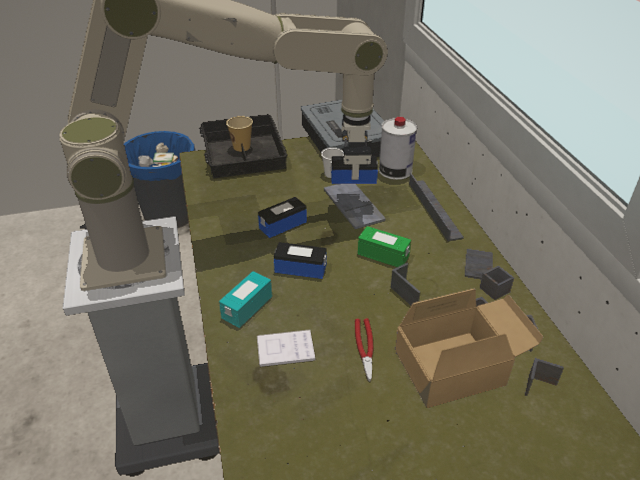

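The case hangs level over the plate, at about (355,172) in the picture. Cases 2 and 3 stand where they were, at (283,217) and (300,260), and everything else is untouched.

```bash
python3 -c "
from plant import robot
print(robot.close_job())"
```

```text
the job is handed in; nothing more can be done
None
```

I rocked all three cases left to right: case_1 (left) rattles and was handed in held level and still about 9 cm above the middle of the plate, and case_2 and case_3 stand back where they were.

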